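# Make up a cleaning kit and a joining kit for two conservators

### The arm

A 6-joint arm with a two-finger parallel gripper is mounted at the origin on the work surface. World frame = base frame: x ahead of the robot, y to its left, z up, the work surface at z = 0. Lengths are in m, angles in degrees, forces in N, time in s.
With the tool pointing down it reaches from about 0.3 to 0.775 m from the base axis. Payload 14.6 kg.
Tool frame: the origin (TCP) lies on the centre line of the jaws, within the pads' length; the fingertips stand bot.tcp_to_tips ahead of it and the grasp point (between the pads) lies 11 mm behind it (bot.tcp_to_tips is the distance from the TCP to the fingertips, in m); x points along the fingers, z is the direction in which the jaws open and shut, and the axes are right-handed (so a half turn about x gives the same grasp; the last joint's range is limited). The gripper opens to 94 mm and grips with 3 to 60 N. Pads are 16 mm wide; open, the fingers measure 119 mm over their backs; the gripper's body (75 mm by 177 mm) begins 78 mm behind the grasp point.
Start: joints at [69.58, 17.183, 87.147, -0, 75.671, -3.816], TCP at [0.157, 0.527, 0.213] pointing down, gripper open.
Joint ranges: [-173.82, 173.82], [-45.26, 126.66], [13.44, 144.39], [-59.66, 239.66], [0, 175.72], [-146.38, 146.38]. Speed limits (degrees/s): [127.2, 127.2, 147.25, 180, 180, 180].

### API

Orientations are given as [roll, pitch, yaw] about the fixed x, y, z axes, in that order (R = Rz(yaw) Ry(pitch) Rx(roll)).
In Python, from workcell import observe, cams, bot gives the robot as it stands. The module is installed in compiled form; this text tells all that it offers.
- The arm moves only by the tool jog_arm, never from a script. Its argument "plan" is text: rows parted by semicolons, each of 5 numbers parted by spaces: the shift along the tool's x, y, z in mm, then the turn about the tool's x in degrees, then the finger opening in mm, from 0 to 94. A call has 1 to 12 rows; each row is the pose to reach, as a shift and turn from the pose commanded when the call began, along the tool's axes at that moment; what a row does not reach only later rows make up. A row lasts 1/10 s, in which the tool goes at most 50 mm and 8.59 degrees, less where a joint would pass 70% of its speed; a pose out of reach is approached as far as the arm can. A call with a gripper value outside its range is refused whole. The fingers move at their own pace and stop on an object; "squeeze" is the grip in N (left out, the last holds). Time passes only in rows, so rows that repeat a pose let the fingers close. It gives the time, the measured TCP pose, the force and the opening at its end, in the units of the state.
- observe(): the state, without advancing time (a new reading comes with each control period).
- cams.capture(name): name is "scene" or "side" or "wrist"; returns (picture, depth): 384x512x3 uint8, red, green, blue; 384x512 float32, m along the optical axis (not along the pixel's ray), 0 where there is no reading.
- cams.camera_params(name): a dict with "intrinsics" (3x3 intrinsics, pixels), "extrinsics" (4x4, takes a point from camera to world coordinates); the wrist camera has in their place "hand_eye" (4x4, takes a point from camera to tool coordinates, whose origin is the TCP and whose axes are the tool frame's). Camera axes: x right, y down, z forward; pixel columns grow to the right and rows downward; lengths in m; the calibration is good to about 2 mm. A picture is of the moment at which its call begins: read the wrist's pose just before it. camera_params takes no time and is no camera call.
- bot.job_done(): hands the job in, once; it reports no verdict.
The state is a dict: "time": time; "joint_positions": joint angles; "dq": joint speeds; "joint_torque": joint torques, N m; "eef_pos": TCP position; "tcp_rot": TCP orientation; "ft_force": force on the tool from outside, world axes, zero at the start; "moment": the same for the moment, N m; "grip_width": opening from 0.0 (shut) to 1.0 (fully open).
Only numpy, scipy, OpenCV 4.12 (cv2) and the standard library are available. Lean on these libraries where they do the work, as an engineer would, in place of code of your own. Each camera call takes 0.05 s, during which the arm holds its last target. There are 200 camera calls.

### The job

Make up two conservator's kits from the stock on the bench: the cleaning kit, in the two-compartment tray, gets the block brush and the squat wide jar, one per compartment (either way round); the joining kit, in the three-compartment tray, gets the knobbed press weight in the middle compartment, with the slim bottle and the loupe in the two end ones (either way round). Each thing stands upright on the tray floor about the middle of its compartment, the brush bristles down and lengthways in its compartment. Do not knock over the glass jar or the bottle, and leave the terracotta pot and the glass beaker where they are.

Things in the scene. Friction and masses are not known exactly. Their poses are not given: they have to be found in the camera images.
- tray2: The cleaning kit's tray. White rigid plastic tray, does not move, with two open-topped compartments in a row along its y axis. Outside 98 mm (x) by 156 mm (y), 12 mm high; floor 4 mm thick; all outer walls and dividers 4 mm thick. Each compartment is 90 mm (x) by 72 mm (y) inside and 8 mm deep; their centres are at x = 0 and y = -38 and +38 mm. Origin: centre of the tray's underside, on the bench; z up.
- tray3: The joining kit's tray. White rigid plastic tray, does not move, with three open-topped compartments in a row along its y axis. Outside 98 mm (x) by 232 mm (y), 12 mm high; floor 4 mm thick; all outer walls and dividers 4 mm thick. Each compartment is 90 mm (x) by 72 mm (y) inside and 8 mm deep; their centres are at x = 0 and y = -76, 0 and +76 mm. Origin: centre of the tray's underside, on the bench; z up.
- brush: Block scrubbing brush, loose, standing on its bristles: a pale wooden block 78 mm (x) by 32 mm (y) by 24 mm high, on a stiff rigid bristle pad 72 by 28 mm and 20 mm high; 44 mm high in all. About 70 g. Origin: centre of the bristles' underside; x along its length, y across, z up. May start at any yaw.
- jar: Squat wide amber glass jar with a white screw cap, closed, loose, upright: body 48 mm in diameter and 42 mm high, cap 47 mm in diameter and 13 mm high; 55 mm high in all. About 110 g. Origin: centre of its underside, z up.
- bottle: Slim amber glass bottle with a white cap, closed, loose, upright: body 28 mm in diameter and 50 mm high, cap 18 mm in diameter and 18 mm high; 68 mm high in all. About 50 g. Origin: centre of its underside, z up.
- loupe: Black stand loupe (magnifier), loose, upright: plain barrel 36 mm in diameter with a round lens in its top, on a foot flange 42 mm in diameter and 6 mm high; 48 mm high in all. About 60 g. Origin: centre of its underside, z up.
- weight: Brass press weight, loose, upright: disc 48 mm in diameter and 26 mm high with a plain cylindrical knob 20 mm in diameter and 36 mm high on its centre; 62 mm high in all. About 380 g. Origin: centre of its underside, z up.
- pot: Bystander: fragile terracotta pot with a broken rim, 110 mm in diameter, up to 86 mm high, beyond the trays. Leave it alone. Origin: centre of its underside.
- beaker: Bystander: empty glass beaker, 66 mm in diameter at the rim, 80 mm high, beyond the trays. Leave it alone. Origin: centre of its underside.

How it is judged:
By the outcome, as a careful person would: the job done as asked, in the order asked, and still so for the second after the job is handed in, with the robot touching nothing.
It also fails if it takes over 120 s, if anything falls off the work surface, if the arm or the gripper's body presses on something with over 40 N, if the wrist force passes 120 N, or if a joint passes its speed limit or range.

## Working session

There is one attempt and no reset: what is moved stays moved. The work goes in short steps, Python scripts to look and compute and a tool call to move; the robot and the scene stay as the last step left them, time stands still between calls to the robot, and variables do not carry over. Pictures are saved under pics/ and viewed, about 12 in all and at most 16, crops included, and the job is handed in when it is done.

Besides the shell and the picture viewer there is one more tool, called after "Call:" by a JSON object that holds its "api" and its "payload", one argument or row to a line. jog_arm: Moves the arm, as the interface text tells. Its arguments: {"type":"object","properties":{"plan":{"type":"string"},"squeeze":{"type":"number"}},"required":["plan"]}

```bash
mkdir -p pics; python3 - <<'E'
from workcell import observe,cams,bot
import cv2,numpy as np
s=observe();print({k:np.round(v,3) for k,v in s.items()},bot.tcp_to_tips)
for n in("scene","side","wrist"):
    p,d=cams.capture(n);cv2.imwrite(f"pics/{n}0.png",p[:,:,::-1]);np.savez(f"{n}0.npz",p=p,d=d)
    print(n,{k:np.round(v,4).tolist() for k,v in cams.camera_params(n).items()},(d>0).mean())
E
```

```text
{'time': np.float64(0.0), 'joint_positions': array([ 6.9584e+01,  1.7217e+01,  8.7182e+01,  1.0000e-03,  7.5670e+01,
       -3.8170e+00]), 'dq': array([-0.039,  0.006, -0.068, -0.037,  0.03 , -0.094]), 'joint_torque': array([-2.0000e-03, -5.3181e+01, -3.5273e+01,  7.1000e-02,  2.4000e-02,
       -0.0000e+00]), 'eef_pos': array([0.157, 0.527, 0.213]), 'tcp_rot': array([ 175.004,   89.931, -111.596]), 'ft_force': array([-0.916,  0.308,  0.562]), 'moment': array([ 0.017, -0.077, -0.082]), 'grip_width': np.float64(1.001)} 0.008
scene {'intrinsics': [[374.3243, 0.0, 259.2579], [0.0, 374.3243, 196.679], [0.0, 0.0, 1.0]], 'extrinsics': [[-0.586, 0.6804, -0.4401, 0.9727], [0.8103, 0.4948, -0.314, 0.2511], [0.0042, -0.5406, -0.8413, 0.7478], [0.0, 0.0, 0.0, 1.0]]} 0.9959055582682291
side {'intrinsics': [[372.1076, 0.0, 258.0076], [0.0, 372.1076, 181.811], [0.0, 0.0, 1.0]], 'extrinsics': [[0.6923, -0.5408, 0.4779, 0.1393], [-0.7216, -0.5096, 0.4686, -0.4441], [-0.0099, -0.6692, -0.743, 0.7229], [0.0, 0.0, 0.0, 1.0]]} 0.9958902994791666
wrist {'intrinsics': [[329.9779, 0.0, 257.358], [0.0, 329.9779, 190.2156], [0.0, 0.0, 1.0]], 'hand_eye': [[0.0015, -0.2608, 0.9654, -0.1713], [0.0005, -0.9654, -0.2608, 0.0742], [1.0, 0.0009, -0.0013, 0.0005], [0.0, 0.0, 0.0, 1.0]]} 0.9960581461588541
```

View pics/scene0.png

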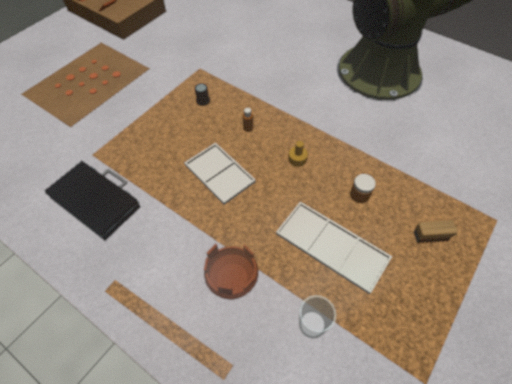

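View pics/side0.png

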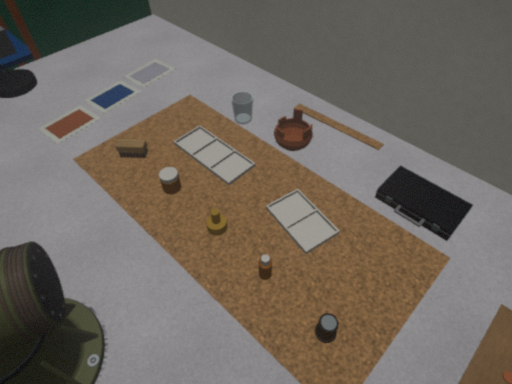

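The scene view shows the loupe (202,94), bottle (248,120), weight (298,152), jar (363,187) and brush (437,230). It also shows tray2 (220,172), tray3 (333,245), the pot (230,270) and the beaker (317,315). The side view agrees with this. Next I'll measure positions from depth in both views.

```bash
cat >h.py <<'E'
import numpy as np,cv2
from workcell import observe,cams,bot
from scipy.spatial.transform import Rotation as R
def T_of(s):
    T=np.eye(4);T[:3,:3]=R.from_euler('xyz',s['tcp_rot'],degrees=True).as_matrix();T[:3,3]=s['eef_pos'];return T
def cloud(n,p=None,d=None):
    s=observe()
    if p is None:p,d=cams.capture(n)
    c=cams.camera_params(n);E=c['extrinsics'] if 'extrinsics' in c else T_of(s)@c['hand_eye']
    v,u=np.mgrid[:384,:512];K=c['intrinsics']
    P=np.stack([(u-K[0,2])/K[0,0]*d,(v-K[1,2])/K[1,1]*d,d],-1)@E[:3,:3].T+E[:3,3]
    P[d==0]=np.nan
    return p,P
def stats(P,m):
    q=P[m];q=q[np.isfinite(q[:,0])]
    (cx,cy),(w,h),a=cv2.minAreaRect((q[:,:2]*1000).astype(np.float32))
    return f"n{len(q)} med{np.round(np.median(q,0)*1000,1)} rect c({cx:.1f},{cy:.1f}) {w:.1f}x{h:.1f} a{a:.1f} ztop{np.percentile(q[:,2],98)*1000:.1f}"
E
cat >m.py <<'E'
from h import *
seeds={'scene':dict(loupe=(202,94),bottle=(248,120),weight=(298,152),jar=(363,187),brush=(437,230),tray2=(220,172),tray3=(333,245),pot=(232,270),beaker=(317,315)),
'side':dict(loupe=(327,328),bottle=(265,267),weight=(217,222),jar=(170,180),brush=(132,150),tray2=(302,219),tray3=(214,153),pot=(293,132),beaker=(243,107))}
top=dict(loupe=48,bottle=68,weight=62,jar=55,brush=44)
for n in seeds:
    f=np.load(n+'0.npz');p,P=cloud(n,f['p'],f['d'])
    print(n,'bench z',np.nanmedian(P[150:250,150:350,2]))
    z=P[:,:,2]*1000
    hi=((z>15)&(z<100)).astype(np.uint8);k,L=cv2.connectedComponents(hi)
    hsv=cv2.cvtColor(f['p'],cv2.COLOR_RGB2HSV)
    w=((hsv[...,1]<50)&(hsv[...,2]>120)&(abs(z)<20)).astype(np.uint8)
    w[:,:]=cv2.morphologyEx(w,cv2.MORPH_CLOSE,np.ones((3,3)));k2,L2=cv2.connectedComponents(w)
    for o,(u,v) in seeds[n].items():
        if 'tray' in o:
            m=L2==L2[v+3,u+3]
            print(o,stats(P,m));continue
        l=L[v-8:v+9,u-8:u+9].ravel();l=l[l>0]
        if not len(l):print(o,'none');continue
        m=L==np.bincount(l).argmax()
        print(o,stats(P,m))
        if o in top:
            t=m&(z>top[o]-5)
            if t.sum()>4:print('   top',stats(P,t))
E
python3 m.py
```

```text
scene bench z 0.0004429232116390791
loupe n208 med[ 418.6 -340.6   43.7] rect c(413.0,-347.0) 36.1x35.0 a60.2 ztop49.8
   top n108 med[ 413.6 -346.    47.4] rect c(412.3,-347.4) 36.9x32.9 a39.4 ztop50.0
bottle n180 med[ 428.5 -175.7   46.6] rect c(424.2,-178.5) 23.5x26.4 a36.3 ztop69.2
   top n34 med[ 423.5 -179.5   67.4] rect c(423.1,-180.6) 16.2x15.7 a17.7 ztop69.7
weight n304 med[440.  -11.7  26.1] rect c(434.9,-15.4) 43.7x46.5 a23.3 ztop62.2
   top n51 med[434.8 -14.9  60.7] rect c(434.6,-15.1) 20.2x17.1 a34.7 ztop63.1
jar n482 med[447.6 163.7  52.9] rect c(437.7,162.1) 46.6x47.1 a39.0 ztop56.3
   top n289 med[438.1 162.   54.2] rect c(436.6,161.8) 45.7x45.6 a89.1 ztop56.6
brush n686 med[447.8 340.9  42.2] rect c(441.9,341.2) 32.6x78.0 a39.9 ztop45.5
   top n483 med[442.5 341.4  43. ] rect c(441.8,341.3) 32.4x77.8 a40.1 ztop45.7
tray2 n2101 med[ 583.8 -145.1    4. ] rect c(584.1,-146.9) 156.7x98.3 a77.6 ztop12.8
tray3 n4480 med[591.1 182.9   3.8] rect c(591.8,175.8) 231.7x99.1 a89.7 ztop12.9
pot none
beaker n894 med[746.5 227.8  61.3] rect c(760.5,228.2) 64.3x64.7 a57.5 ztop81.1

[... 464 characters left out ...]
4.3 -19.3  61.9] rect c(434.6,-18.6) 17.9x18.1 a49.3 ztop63.5
jar n409 med[433.1 148.5  52.7] rect c(436.8,158.8) 47.4x46.8 a1.0 ztop57.1
   top n224 med[436.5 156.9  55.1] rect c(438.2,158.6) 45.8x45.9 a6.3 ztop57.5
brush n430 med[439.3 331.   41.2] rect c(442.5,338.0) 35.3x77.6 a38.2 ztop46.2
   top n237 med[442.3 334.3  43.9] rect c(442.0,337.7) 31.8x78.2 a41.5 ztop46.4
tray2 n2205 med[ 587.  -152.     4.9] rect c(585.1,-149.0) 156.6x98.4 a77.5 ztop14.0
tray3 n2001 med[594.8 170.6   5. ] rect c(593.4,178.9) 241.1x100.6 a89.2 ztop13.7
pot n975 med[783.5  49.4  46. ] rect c(777.4,42.4) 106.9x104.1 a57.9 ztop84.4
beaker n551 med[755.2 218.7  60. ] rect c(762.8,226.2) 67.5x62.1 a44.3 ztop81.0
```

Both views agree to about 3 mm. I'll write a helper that works out the moves, then refine each grasp with the wrist camera.

```bash
cat >>h.py <<'E'
def go(x,y,z,jaw):
    """mm, deg: TCP target with tool pointing down and jaw axis at world angle jaw (mod 180)"""
    s=observe();T=T_of(s);A=T[:3,:3]
    d=A.T@(np.array([x,y,z])-T[:3,3]*1000)
    cur=np.degrees(np.arctan2(A[1,2],A[0,2]))
    # positive turn about tool x (down) lowers the world angle
    t=[-(jaw-cur+k) for k in(-540,-360,-180,0,180,360,540)];t=sorted([v for v in t if abs(v)<200],key=abs)[:2]
    print('shift',np.round(d,1),'turn',np.round(t,1),'jaw now',round(cur,1),'q',np.round(s['joint_positions'],1),'t',round(float(s['time']),2),'tcp',np.round(s['eef_pos']*1000,1),'down',np.round(A[:,0],3),'grip',round(float(s['grip_width'])*94,1),'F',np.round(s['ft_force'],1))
E
python3 -c "
from h import *
go(442,339.5,180,40)"
```

```text
shift [  33.1 -326.6  -98.1] turn [  33.4 -146.6] jaw now 73.4 q [69.6 17.2 87.2 -0.  75.7 -3.8] t 0.15 tcp [157.1 526.9 213. ] down [-0.    -0.001 -1.   ] grip 93.9 F [ 0.2 -1.   0.7]
```

Call:
{"api": "jog_arm", "payload": {
  "plan": "33 -327 -98 33.4 94;33 -327 -98 33.4 94;33 -327 -98 33.4 94;33 -327 -98 33.4 94;33 -327 -98 33.4 94;33 -327 -98 33.4 94;33 -327 -98 33.4 94;33 -327 -98 33.4 94;33 -327 -98 33.4 94;33 -327 -98 33.4 94;33 -327 -98 33.4 94;33 -327 -98 33.4 94"
}}

```text
time: 1.35
eef_pos: [0.4418, 0.3404, 0.1807]
tcp_rot: [-4.1, 90.0, 36.0]
ft_force: [0.3, 0.1, -0.4]
grip_width: 1.001
```

```bash
cat >w.py <<'E'
import sys
from h import *
# usage: w.py zlo x y [radius]: rectangle of points above zlo(mm) near x,y
zlo,x,y,r=[float(a) for a in sys.argv[1:5]]
s=observe();p,P=cloud('wrist');cv2.imwrite(f"pics/w{s['time']:.1f}.png",p[:,:,::-1])
m=(P[:,:,2]*1000>zlo)&(P[:,:,2]<.1)&(np.hypot(P[:,:,0]*1000-x,P[:,:,1]*1000-y)<r)
print('tcp',np.round(s['eef_pos']*1000,1),f"w{s['time']:.1f}.png")
print(stats(P,m))
E
python3 w.py 36 442 339 60; python3 -c "
from h import *
go(442,339.5,21,40)"
```

```text
tcp [441.8 340.4 180.7] w1.4.png
n2569 med[439.8 342.7  44. ] rect c(441.4,340.8) 31.8x77.4 a39.6 ztop45.6
shift [159.6  -0.6  -0.5] turn [ 1.000e-01 -1.799e+02] jaw now 40.1 q [33.8 19.8 88.2  0.  72.  -6.2] t 1.4 tcp [442.  340.3 180.6] down [ 0.  0. -1.] grip 94.1 F [ 0.7  0.3 -0.1]
```

Call:
{"api": "jog_arm", "payload": {
  "plan": "40 0 0 0 94;80 0 0 0 94;110 0 0 0 94;135 0 0 0 94;150 0 0 0 94;160 0 0 0 94;160 0 0 0 94;160 0 0 0 20;160 0 0 0 20;160 0 0 0 20;160 0 0 0 20;160 0 0 0 20",
  "squeeze": 20
}}

```text
time: 2.6
eef_pos: [0.4426, 0.3398, 0.0207]
tcp_rot: [-6.7, 90.0, 33.3]
ft_force: [-1.1, 0.2, 0.1]
grip_width: 0.613
```

Call:
{"api": "jog_arm", "payload": {
  "plan": "0 0 0 0 20;0 0 0 0 20;0 0 0 0 20;-10 0 0 0 20;-30 0 0 0 20;-55 0 0 0 20;-80 0 0 0 20;-105 0 0 0 20;-125 0 0 0 20;-130 0 0 0 20;-130 0 0 0 20;-130 0 0 0 20"
}}

```text
time: 3.8
eef_pos: [0.4422, 0.3394, 0.1495]
tcp_rot: [175.8, 89.9, -144.2]
ft_force: [0.2, 0.2, -1.2]
grip_width: 0.336
```

```bash
python3 -c "
from h import *
go(592.8,-111,150,77.5)
go(592.8,-111,150,-102.5)"
```

```text
shift [-3.000e-01 -4.419e+02 -1.741e+02] turn [-37.5 142.5] jaw now 40.0 q [33.7 21.6 90.1 -0.  68.4 -6.2] t 3.8 tcp [442.2 339.4 149.5] down [-0.001 -0.001 -1.   ] grip 31.6 F [ 0.2  0.2 -1.2]
shift [-3.000e-01 -4.419e+02 -1.741e+02] turn [-37.5 142.5] jaw now 40.0 q [33.7 21.6 90.1 -0.  68.4 -6.2] t 3.8 tcp [442.2 339.4 149.5] down [-0.001 -0.001 -1.   ] grip 31.6 F [ 0.2  0.2 -1.2]
```

Call:
{"api": "jog_arm", "payload": {
  "plan": "0 -18 -7 -2 20;0 -55 -21 -6 20;0 -97 -38 -10 20;0 -141 -56 -14 20;0 -186 -73 -18 20;0 -230 -91 -22 20;0 -274 -108 -26 20;0 -318 -125 -30 20;0 -362 -143 -34 20;0 -405 -160 -36 20;0 -431 -170 -37 20;0 -442 -174 -37.5 20"
}}

```text
time: 5.0
eef_pos: [0.5932, -0.1131, 0.1488]
tcp_rot: [92.6, 89.9, 170.0]
ft_force: [-0.2, -0.0, -1.8]
grip_width: 0.337
```

Call:
{"api": "jog_arm", "payload": {
  "plan": "0 0 0 0 20;0 0 0 0 20;0 0 0 0 20"
}}

```text
time: 5.3
eef_pos: [0.5931, -0.1093, 0.1503]
tcp_rot: [70.4, 90.0, 147.9]
ft_force: [-0.2, 0.2, -0.7]
grip_width: 0.34
```

```bash
python3 - <<'E'
from h import *
s=observe();p,P=cloud('wrist');cv2.imwrite(f"pics/w{s['time']:.1f}.png",p[:,:,::-1]);print(f"w{s['time']:.1f}.png")
hsv=cv2.cvtColor(p,cv2.COLOR_RGB2HSV);z=P[:,:,2]*1000
w=((hsv[...,1]<50)&(hsv[...,2]>120)&(abs(z)<20)).astype(np.uint8)
k,L,st,c=cv2.connectedComponentsWithStats(w)
for i in range(1,k):
    if st[i,4]>800:print(st[i],stats(P,L==i))
m=(z>50)&(z<100)
if m.sum()>50:print('held',stats(P,m))
go(592.8,-111,27,77.5)
for n in('scene','side'):
    p,P=cloud(n);hsv=cv2.cvtColor(p,cv2.COLOR_RGB2HSV);z=P[:,:,2]*1000
    cv2.imwrite(f'pics/{n}1.png',p[:,:,::-1])
E
```

```text
w5.3.png
[ 429   71   83  121 7899] n7899 med[589.2  98.8   4. ] rect c(592.1,97.0) 77.3x98.3 a89.8 ztop12.6
[  131   129   168   100 11278] n11278 med[ 570.2 -168.4    4.5] rect c(584.3,-150.0) 162.1x97.6 a77.6 ztop13.2
[ 412  254  100   52 2277] n2277 med[746.9 110.    0. ] rect c(761.7,83.2) 106.6x64.0 a88.3 ztop1.3
[  11  342   63   42 1541] n1541 med[ 749.1 -404.4    0.8] rect c(748.7,-404.0) 43.1x89.9 a11.2 ztop2.2
[ 203  342  109   41 4190] n4190 med[ 8.098e+02 -1.570e+02  5.000e-01] rect c(809.4,-157.2) 129.1x59.1 a77.3 ztop1.8
held n1602 med[741.   56.2  54.4] rect c(611.4,-42.0) 473.8x85.7 a29.4 ztop67.7
shift [123.5   0.   -1.6] turn [ 1.000e-01 -1.799e+02] jaw now 77.6 q [-13.9  27.1  82.1   0.   70.8 -91.5] t 5.35 tcp [ 593.2 -109.4  150.5] down [-0.  0. -1.] grip 32.3 F [ 0.   0.1 -1.3]
```

Call:
{"api": "jog_arm", "payload": {
  "plan": "25 0 0 0 20;60 0 0 0 20;85 0 -1 0 20;105 0 -1 0 20;117 0 -1 0 20;122 0 -1 0 20;125 0 -1 0 20;125 0 -1 0 20;125 0 -1 0 20;125 0 -1 0 40;125 0 -1 0 50;125 0 -1 0 50"
}}

```text
time: 6.65
eef_pos: [0.5932, -0.1118, 0.0257]
tcp_rot: [-93.2, 90.0, -15.7]
ft_force: [0.3, -0.0, -0.5]
grip_width: 0.521
```

Call:
{"api": "jog_arm", "payload": {
  "plan": "0 0 0 0 50;-10 0 0 0 50;-35 0 0 0 60;-75 0 0 0 90;-120 0 0 0 94;-145 0 0 0 94;-145 0 0 0 94"
}}

```text
time: 7.35
eef_pos: [0.5945, -0.1121, 0.1754]
tcp_rot: [-91.8, 89.6, -14.3]
ft_force: [0.6, 0.1, -0.6]
grip_width: 0.925
```

```bash
python3 w.py 36 592 -110 60; python3 -c "
from h import *
go(437.3,161.3,170,40)"
```

```text
tcp [ 594.5 -112.1  175.4] w7.3.png
n2752 med[ 589.5 -111.    48. ] rect c(591.8,-111.7) 31.6x77.0 a78.3 ztop49.6
shift [  1.9 211.8 232.8] turn [  37.5 -142.5] jaw now 77.5 q [-14.1  25.9  80.8  -0.   73.1 -91.6] t 7.4 tcp [ 593.7 -111.8  172.7] down [ 0.004 -0.001 -1.   ] grip 90.8 F [-0.1  0.5 -1.7]
```

```bash
python3 -c "
from h import *
go(437.3,161.3,170,-12.5)"
```

```text
shift [  1.9 211.8 232.8] turn [-90.  90.] jaw now 77.5 q [-14.1  25.9  80.8  -0.   73.1 -91.6] t 7.4 tcp [ 593.7 -111.8  172.7] down [ 0.004 -0.001 -1.   ] grip 90.8 F [-0.1  0.5 -1.7]
```

Call:
{"api": "jog_arm", "payload": {
  "plan": "0 212 233 90 94;0 212 233 90 94;0 212 233 90 94;0 212 233 90 94;0 212 233 90 94;0 212 233 90 94;0 212 233 90 94;0 212 233 90 94;0 212 233 90 94;0 212 233 90 94;0 212 233 90 94;0 212 233 90 94"
}}

```text
time: 8.6
eef_pos: [0.4361, 0.1615, 0.1695]
tcp_rot: [-151.0, 89.9, -163.6]
ft_force: [-0.1, -0.8, 0.1]
grip_width: 1.0
```

Call:
{"api": "jog_arm", "payload": {
  "plan": "0 0 0 0 94;0 0 0 0 94"
}}

```text
time: 8.8
eef_pos: [0.4364, 0.1616, 0.1701]
tcp_rot: [-151.3, 90.0, -163.6]
ft_force: [0.3, -1.0, 0.4]
grip_width: 1.0
```

```bash
python3 w.py 50 437 161 40; python3 -c "
from h import *
go(437.3,161.3,19,-12.5)"
```

```text
tcp [436.4 161.6 170.1] w8.8.png
n2045 med[437.6 162.   55.2] rect c(437.2,161.2) 46.1x46.0 a34.6 ztop56.6
shift [ 1.512e+02 -1.000e-01  1.000e+00] turn [ 1.000e-01 -1.799e+02] jaw now -12.4 q [ 15.8   8.9 103.4   0.   67.8  28.2] t 8.85 tcp [436.5 161.6 170.2] down [-0. -0. -1.] grip 93.9 F [ 0.1  0.2 -0.3]
```

Call:
{"api": "jog_arm", "payload": {
  "plan": "40 0 1 0 94;80 0 1 0 94;110 0 1 0 94;130 0 1 0 94;145 0 1 0 94;151 0 1 0 94;151 0 1 0 94;151 0 1 0 70;151 0 1 0 55;151 0 1 0 40;151 0 1 0 40;151 0 1 0 40",
  "squeeze": 20
}}

```text
time: 10.05
eef_pos: [0.4377, 0.1614, 0.0197]
tcp_rot: [28.0, 90.0, 15.5]
ft_force: [1.1, 0.3, 0.2]
grip_width: 0.612
```

Call:
{"api": "jog_arm", "payload": {
  "plan": "0 0 0 0 40;0 0 0 0 40;0 0 0 0 40;-10 0 0 0 40;-30 0 0 0 40;-55 0 0 0 40;-80 0 0 0 40;-105 0 0 0 40;-125 0 0 0 40;-130 0 0 0 40;-130 0 0 0 40"
}}

```text
time: 11.15
eef_pos: [0.4377, 0.1614, 0.1499]
tcp_rot: [27.0, 89.9, 14.5]
ft_force: [-0.4, 0.4, -1.7]
grip_width: 0.507
```

```bash
python3 -c "
from h import *
go(576.0,-184.8,149,-12.5)"
```

```text
shift [   0.9 -308.1  210. ] turn [ -0. 180.] jaw now -12.5 q [ 15.7  10.4 104.6  -0.   65.   28.3] t 11.15 tcp [437.7 161.4 149.9] down [ 0.001  0.    -1.   ] grip 47.6 F [-0.4  0.4 -1.7]
```

Call:
{"api": "jog_arm", "payload": {
  "plan": "0 -12 8 0 40;0 -37 25 0 40;0 -68 46 0 40;0 -99 67 0 40;0 -132 90 0 40;0 -166 113 0 40;0 -200 137 0 40;0 -234 160 0 40;0 -265 181 0 40;0 -290 197 0 40;0 -302 206 0 40;0 -308 210 0 40"
}}

```text
time: 12.35
eef_pos: [0.5755, -0.1859, 0.1476]
tcp_rot: [172.3, 89.9, 159.7]
ft_force: [-0.4, 0.9, -0.9]
grip_width: 0.508
```

Call:
{"api": "jog_arm", "payload": {
  "plan": "0 0 0 0 40;0 0 0 0 40;25 0 0 0 40;55 0 0 0 40;80 0 0 0 40"
}}

```text
time: 12.85
eef_pos: [0.5754, -0.1835, 0.0682]
tcp_rot: [167.7, 90.0, 155.2]
ft_force: [-0.6, -0.5, -1.1]
grip_width: 0.508
```

```bash
python3 -c "
from h import *
go(576.0,-184.8,24,-12.5)"
```

```text
shift [44.2 -1.1  0.8] turn [ 1.000e-01 -1.799e+02] jaw now -12.4 q [-21.2  32.5  85.7   0.   61.8  -8.7] t 12.85 tcp [ 575.4 -183.5   68.2] down [-0.  0. -1.] grip 47.7 F [-0.6 -0.5 -1.1]
```

Call:
{"api": "jog_arm", "payload": {
  "plan": "20 0 0 0 40;34 -1 1 0 40;41 -1 1 0 40;44 -1 1 0 40;44 -1 1 0 40;44 -1 1 0 40;44 -1 1 0 55;44 -1 1 0 62;44 -1 1 0 62;34 -1 1 0 62;10 -1 1 0 70;-30 -1 1 0 80"
}}

```text
time: 14.05
eef_pos: [0.5756, -0.1855, 0.0991]
tcp_rot: [171.0, 89.8, 158.5]
ft_force: [0.3, -0.0, -0.6]
grip_width: 0.792
```

Call:
{"api": "jog_arm", "payload": {
  "plan": "-40 0 0 0 94;-80 0 0 0 94;-90 0 0 0 94;-90 0 0 0 94"
}}

```text
time: 14.45
eef_pos: [0.5772, -0.1861, 0.1916]
tcp_rot: [-8.8, 89.8, -21.3]
ft_force: [-0.9, -0.1, -0.2]
grip_width: 0.995
```

```bash
python3 w.py 50 576 -185 40; python3 -c "
from h import *
go(434.7,-15.5,180,0)"
```

```text
tcp [ 577.2 -186.1  191.6] w14.4.png
n1856 med[ 578.9 -185.8   59.2] rect c(578.8,-186.6) 46.0x45.8 a25.6 ztop60.6
shift [   9.4  135.6 -175.4] turn [-12.5 167.5] jaw now -12.5 q [-21.3  25.4  79.2  -0.   75.4  -8.8] t 14.5 tcp [ 576.5 -185.9  189.4] down [ 0. -0. -1.] grip 94.2 F [-0.  -0.1 -1. ]
```

Call:
{"api": "jog_arm", "payload": {
  "plan": "9 136 -175 -12.5 94;9 136 -175 -12.5 94;9 136 -175 -12.5 94;9 136 -175 -12.5 94;9 136 -175 -12.5 94;9 136 -175 -12.5 94;9 136 -175 -12.5 94;9 136 -175 -12.5 94;9 136 -175 -12.5 94"
}}

```text
time: 15.4
eef_pos: [0.4355, -0.0159, 0.1799]
tcp_rot: [175.4, 89.9, 175.3]
ft_force: [0.0, 0.5, 0.7]
grip_width: 1.0
```

```bash
python3 w.py 57 434 -16 40;python3 w.py 20 434 -16 40; python3 -c "
from h import *
go(434.7,-15.5,37,0)"
```

```text
tcp [435.5 -15.9 179.9] w15.4.png
n365 med[433.9 -16.5  62.1] rect c(433.9,-17.0) 19.4x18.2 a89.6 ztop63.7
tcp [435.5 -15.8 180. ] w15.4.png
n1680 med[433.9 -12.7  26.6] rect c(433.9,-17.0) 46.9x46.6 a55.6 ztop62.9
shift [143.1   0.2  -0.6] turn [-1.000e-01  1.799e+02] jaw now -0.1 q [ -6.9   4.4 107.   -0.   68.6  -6.8] t 15.5 tcp [435.4 -15.7 180.1] down [-0.001  0.    -1.   ] grip 94.0 F [ 0.4 -0.3  0. ]
```

Call:
{"api": "jog_arm", "payload": {
  "plan": "40 -1 -1 0 94;80 -1 -1 0 94;110 -1 -1 0 94;130 -1 -1 0 70;138 -1 -1 0 60;142 -1 -1 0 50;142 -1 -1 0 40;142 -1 -1 0 30;142 -1 -1 0 12;142 -1 -1 0 12;142 -1 -1 0 12;142 -1 -1 0 12",
  "squeeze": 40
}}

```text
time: 16.7
eef_pos: [0.4343, -0.0162, 0.0386]
tcp_rot: [-10.0, 90.0, -10.0]
ft_force: [0.4, 0.4, -0.2]
grip_width: 0.271
```

Call:
{"api": "jog_arm", "payload": {
  "plan": "0 0 0 0 12;0 0 0 0 12;0 0 0 0 12;0 0 0 0 12;-8 0 0 0 12;-25 0 0 0 12;-45 0 0 0 12;-70 0 0 0 12;-90 0 0 0 12;-100 0 0 0 12;-100 0 0 0 12"
}}

```text
time: 17.8
eef_pos: [0.4347, -0.0163, 0.1394]
tcp_rot: [-7.1, 89.9, -7.1]
ft_force: [-0.6, -0.2, -4.0]
grip_width: 0.205
```

```bash
python3 -c "
from h import *
go(592.3,176.3,138,-.5)"
```

```text
shift [  1.7 192.6 157.6] turn [   0.5 -179.5] jaw now -0.0 q [ -7.    7.2 109.9  -0.   62.8  -7. ] t 17.8 tcp [434.7 -16.3 139.4] down [ 0.002 -0.    -1.   ] grip 19.3 F [-0.6 -0.2 -4. ]
```

Call:
{"api": "jog_arm", "payload": {
  "plan": "0 6 5 0 12;0 19 16 0 12;0 37 30 0 12;0 57 46 0.5 12;0 78 64 0.5 12;0 100 82 0.5 12;0 122 100 0.5 12;0 144 118 0.5 12;0 163 134 0.5 12;0 180 147 0.5 12;0 189 155 0.5 12;0 193 158 0.5 12"
}}

```text
time: 19.0
eef_pos: [0.5922, 0.1779, 0.1364]
tcp_rot: [-167.8, 89.9, -168.3]
ft_force: [0.6, 0.5, -3.6]
grip_width: 0.206
```

Call:
{"api": "jog_arm", "payload": {
  "plan": "0 0 0 0 12;0 0 0 0 12;15 0 0 0 12;35 0 0 0 12;50 0 0 0 12;50 0 0 0 12;50 0 0 0 12"
}}

```text
time: 19.7
eef_pos: [0.5923, 0.1766, 0.0885]
tcp_rot: [-164.3, 90.0, -164.9]
ft_force: [-0.3, 0.4, -3.4]
grip_width: 0.207
```

```bash
python3 - <<'E'
from h import *
go(592.3,176.3,42.5,-.5)
s=observe();p,P=cloud('wrist');cv2.imwrite("pics/wt3.png",p[:,:,::-1])
hsv=cv2.cvtColor(p,cv2.COLOR_RGB2HSV);z=P[:,:,2]*1000
w=((hsv[...,1]<50)&(hsv[...,2]>100)&(abs(z)<20)&(abs(P[:,:,0]-.59)<.07)).astype(np.uint8)
w=cv2.morphologyEx(w,cv2.MORPH_CLOSE,np.ones((3,3)))
k,L,st,c=cv2.connectedComponentsWithStats(w)
for i in range(1,k):
    if st[i,4]>800:print(st[i],stats(P,L==i))
E
```

```text
shift [46.  -0.3  0. ] turn [ -0. 180.] jaw now -0.5 q [13.2 32.7 82.4 -0.  64.9 13.7] t 19.7 tcp [592.3 176.6  88.5] down [-0. -0. -1.] grip 19.4 F [-0.3  0.4 -3.4]
[  184    43   142   228 22887] n22793 med[591.8 233.7   4.5] rect c(592.2,202.0) 182.2x103.0 a89.7 ztop13.1
[ 235  268   46   38 1306] n1301 med[592.8  92.1   4.5] rect c(593.4,121.5) 88.9x39.9 a89.5 ztop5.8
```

View pics/wt3.png

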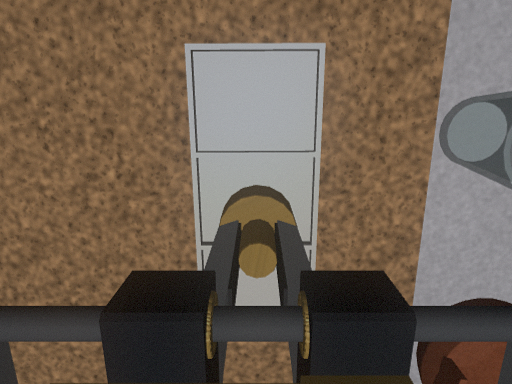

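The wrist view shows the weight hanging straight over the middle compartment of tray3 (pixels 195-320 x 43-270). The far edge gives the tray centre as about (592, 177). Now I'll lower it.

Call:
{"api": "jog_arm", "payload": {
  "plan": "18 0 0 0 12;32 0 0 0 12;41 0 0 0 12;45 0 0 0 12;46 0 0 0 12;46 0 0 0 12;46 0 0 0 30;46 0 0 0 45;46 0 0 0 45;40 0 0 0 45;20 0 0 0 60;-20 0 0 0 80"
}}

```text
time: 20.95
eef_pos: [0.591, 0.1764, 0.1072]
tcp_rot: [-165.8, 89.7, -166.3]
ft_force: [0.0, -0.5, -0.3]
grip_width: 0.61
```

Call:
{"api": "jog_arm", "payload": {
  "plan": "-40 0 0 0 94;-70 0 0 0 94;-75 0 0 0 94;-75 0 0 0 94"
}}

```text
time: 21.35
eef_pos: [0.5925, 0.1768, 0.1845]
tcp_rot: [13.8, 89.9, 13.3]
ft_force: [-0.7, -0.6, -0.4]
grip_width: 0.951
```

```bash
python3 w.py 60 592 177 40; python3 -c "
from h import *
go(423.2,-181.3,180,-0.5)"
```

```text
tcp [592.5 176.8 184.5] w21.4.png
n365 med[593.9 176.9  66.1] rect c(594.0,176.1) 19.2x18.8 a11.1 ztop67.5
shift [   3.1 -359.4 -165.6] turn [ -0. 180.] jaw now -0.5 q [13.2 27.3 77.4 -0.  75.4 13.7] t 21.4 tcp [592.  176.7 183. ] down [-0. -0. -1.] grip 92.4 F [-0.2 -0.1 -0.3]
```

Call:
{"api": "jog_arm", "payload": {
  "plan": "0 -359 -166 0 94;0 -359 -166 0 94;0 -359 -166 0 94;0 -359 -166 0 94;0 -359 -166 0 94;0 -359 -166 0 94;0 -359 -166 0 94;0 -359 -166 0 94;0 -359 -166 0 94;0 -359 -166 0 94;0 -359 -166 0 94;0 -359 -166 0 94"
}}

```text
time: 22.6
eef_pos: [0.4234, -0.1798, 0.183]
tcp_rot: [148.9, 90.0, 148.5]
ft_force: [0.3, 0.1, 0.4]
grip_width: 1.001
```

```bash
python3 w.py 60 423 -181 30;python3 w.py 30 423 -181 30; python3 -c "
from h import *
go(423.2,-181.3,22,-.5)"
```

```text
tcp [ 423.4 -179.8  183. ] w22.6.png
n321 med[ 422.7 -181.4   68.3] rect c(422.7,-182.5) 17.7x16.4 a89.5 ztop69.6
tcp [ 423.5 -179.8  183.1] w22.6.png
n727 med[ 422.8 -177.8   51.7] rect c(422.9,-180.8) 24.2x26.9 a85.4 ztop69.4
shift [161.2  -1.4  -0.2] turn [ 1.000e-01 -1.799e+02] jaw now -0.4 q [-27.6   7.4 103.3   0.   69.4 -27.2] t 22.7 tcp [ 423.4 -179.9  183.2] down [-0.  0. -1.] grip 93.6 F [ 0.2  0.2 -0.2]
```

Call:
{"api": "jog_arm", "payload": {
  "plan": "40 -2 -0.5 0 94;80 -2 -0.5 0 94;110 -2 -0.5 0 94;135 -2 -0.5 0 94;150 -2 -0.5 0 80;158 -2 -0.5 0 60;161 -2 -0.5 0 50;161 -2 -0.5 0 40;161 -2 -0.5 0 32;161 -2 -0.5 0 22;161 -2 -0.5 0 22;161 -2 -0.5 0 22",
  "squeeze": 15
}}

```text
time: 23.9
eef_pos: [0.4227, -0.1829, 0.0227]
tcp_rot: [-28.9, 90.0, -29.4]
ft_force: [-0.6, 0.5, 0.5]
grip_width: 0.358
```

Call:
{"api": "jog_arm", "payload": {
  "plan": "0 0 0 0 22;0 0 0 0 22;0 0 0 0 22;0 0 0 0 22;-10 0 0 0 22;-30 0 0 0 22;-55 0 0 0 22;-80 0 0 0 22;-105 0 0 0 22;-120 0 0 0 22;-125 0 0 0 22;-125 0 0 0 22"
}}

```text
time: 25.1
eef_pos: [0.4227, -0.1828, 0.1479]
tcp_rot: [-27.4, 89.9, -27.9]
ft_force: [-0.3, 0.5, -0.8]
grip_width: 0.297
```

```bash
python3 -c "
from h import *
go(592.8,101,147,-.5)"
```

```text
shift [  0.9 285.3 167.6] turn [ -0. 180.] jaw now -0.5 q [-27.9   9.8 105.6   0.   64.6 -27.4] t 25.1 tcp [ 422.7 -182.8  147.9] down [ 0.001 -0.    -1.   ] grip 27.9 F [-0.3  0.5 -0.8]
```

Call:
{"api": "jog_arm", "payload": {
  "plan": "0 9 5 0 22;0 28 17 0 22;0 54 32 0 22;0 84 49 0 22;0 115 68 0 22;0 148 87 0 22;0 180 106 0 22;0 212 125 0 22;0 240 141 0 22;0 264 155 0 22;0 278 164 0 22;0 284 168 0 22"
}}

```text
time: 26.3
eef_pos: [0.593, 0.1017, 0.1459]
tcp_rot: [-177.3, 89.9, -177.7]
ft_force: [-1.0, -0.6, -0.3]
grip_width: 0.296
```

Call:
{"api": "jog_arm", "payload": {
  "plan": "0 0 0 0 22;0 0 0 0 22;25 0 0 0 22;55 0 0 0 22;80 0 0 0 22;80 0 0 0 22;80 0 0 0 22"
}}

```text
time: 27.0
eef_pos: [0.5932, 0.0992, 0.0682]
tcp_rot: [10.3, 90.0, 9.8]
ft_force: [-0.3, -0.3, -0.4]
grip_width: 0.294
```

```bash
python3 -c "
from h import *
go(592.4,100.3,26.8,-.5)"
```

```text
shift [41.4  1.1 -0.8] turn [ -0. 180.] jaw now -0.5 q [ 6.  32.2 86.2  0.  61.5  6.6] t 27.0 tcp [593.2  99.2  68.2] down [ 0.  0. -1.] grip 27.7 F [-0.3 -0.3 -0.4]
```

Call:
{"api": "jog_arm", "payload": {
  "plan": "15 1 0 0 22;28 1 0 0 22;36 1 0 0 22;40 1 0 0 22;41 1 0 0 22;41 1 0 0 22;41 1 0 0 22;41 1 0 0 32;41 1 0 0 40;41 1 0 0 45;41 1 0 0 45;35 1 0 0 45"
}}

```text
time: 28.2
eef_pos: [0.5927, 0.1006, 0.032]
tcp_rot: [-172.5, 89.9, -173.0]
ft_force: [0.8, 0.0, -0.1]
grip_width: 0.478
```

Call:
{"api": "jog_arm", "payload": {
  "plan": "-15 0 0 0 45;-45 0 0 0 50;-85 0 0 0 80;-125 0 0 0 94;-145 0 0 0 94;-145 0 0 0 94;-145 0 0 0 94"
}}

```text
time: 28.9
eef_pos: [0.5929, 0.1007, 0.1777]
tcp_rot: [8.5, 90.0, 8.0]
ft_force: [0.3, -0.7, -0.7]
grip_width: 0.921
```

```bash
python3 w.py 65 592 101 30; python3 -c "
from h import *
go(413,-348,180,-0.5)
go(413,-348,180,-40.5)"
```

```text
tcp [592.9 100.7 177.7] w28.9.png
n335 med[595.  102.2  72.1] rect c(594.5,101.4) 17.0x16.8 a88.4 ztop73.6
shift [  -3.  -450.2 -175.7] turn [ -0. 180.] jaw now -0.5 q [ 6.2 25.4 80.9 -0.  73.8  6.7] t 28.95 tcp [592.6 100.7 176.8] down [-0.001 -0.    -1.   ] grip 90.5 F [-0.2  0.7 -0.6]
shift [  -3.  -450.2 -175.7] turn [  40. -140.] jaw now -0.5 q [ 6.2 25.4 80.9 -0.  73.8  6.7] t 28.95 tcp [592.6 100.7 176.8] down [-0.001 -0.    -1.   ] grip 90.5 F [-0.2  0.7 -0.6]
```

Call:
{"api": "jog_arm", "payload": {
  "plan": "-3 -450 -176 0 94;-3 -450 -176 0 94;-3 -450 -176 0 94;-3 -450 -176 0 94;-3 -450 -176 0 94;-3 -450 -176 0 94;-3 -450 -176 0 94;-3 -450 -176 0 94;-3 -450 -176 0 94;-3 -450 -176 0 94;-3 -450 -176 0 94;-3 -450 -176 0 94"
}}

```text
time: 30.15
eef_pos: [0.4126, -0.3475, 0.1792]
tcp_rot: [132.7, 89.9, 132.1]
ft_force: [-0.6, 0.4, 0.2]
grip_width: 1.0
```

Call:
{"api": "jog_arm", "payload": {
  "plan": "0 0 0 0 94;0 0 0 0 94;0 0 0 0 94"
}}

```text
time: 30.45
eef_pos: [0.4136, -0.3469, 0.1804]
tcp_rot: [90.6, 90.0, 90.2]
ft_force: [0.2, 0.5, -0.4]
grip_width: 0.998
```

```bash
python3 w.py 42 413 -348 35;python3 w.py 15 413 -348 35; python3 -c "
from h import *
go(413,-348,19,-.5)"
```

```text
tcp [ 413.6 -346.9  180.4] w30.4.png
n1090 med[ 413.7 -348.4   48.6] rect c(413.8,-349.1) 34.4x35.0 a0.1 ztop50.1
tcp [ 413.5 -347.1  180.4] w30.5.png
n1240 med[ 413.7 -346.5   48.4] rect c(413.6,-349.1) 34.9x35.3 a13.0 ztop50.0
shift [161.5  -0.8  -0.4] turn [   0. -180.] jaw now -0.5 q [-43.9  17.6  91.2  -0.   71.3 -43.5] t 30.55 tcp [ 413.4 -347.2  180.5] down [ 0. -0. -1.] grip 94.2 F [0.3 0.5 0.3]
```

Call:
{"api": "jog_arm", "payload": {
  "plan": "40 -2 0 0 94;80 -2 0 0 94;110 -2 0 0 94;135 -2 0 0 94;150 -2 0 0 80;158 -2 0 0 70;161 -2 0 0 60;161 -2 0 0 50;161 -2 0 0 40;161 -2 0 0 28;161 -2 0 0 28;161 -2 0 0 28",
  "squeeze": 20
}}

```text
time: 31.75
eef_pos: [0.4133, -0.3498, 0.0198]
tcp_rot: [-44.9, 90.0, -45.4]
ft_force: [-1.4, 0.3, 2.9]
grip_width: 0.377
```

Call:
{"api": "jog_arm", "payload": {
  "plan": "0 0 0 0 28;0 0 0 0 28;0 0 0 0 28;0 0 0 0 28;-10 0 0 0 28;-30 0 0 0 28;-55 0 0 0 28;-80 0 0 0 28;-105 0 0 0 28;-120 0 0 0 28;-125 0 0 0 28;-125 0 0 0 28"
}}

```text
time: 32.95
eef_pos: [0.4132, -0.3498, 0.1449]
tcp_rot: [-42.4, 90.0, -42.9]
ft_force: [0.6, 0.2, -0.8]
grip_width: 0.38
```

```bash
python3 -c "
from h import *
go(591.8,253,145,-.5)"
```

```text
shift [-3.000e-01  6.043e+02  1.733e+02] turn [ -0. 180.] jaw now -0.5 q [-44.1  19.8  93.2   0.   66.9 -43.6] t 32.95 tcp [ 413.2 -349.8  144.9] down [ 0.001 -0.001 -1.   ] grip 35.7 F [ 0.6  0.2 -0.8]
```

Call:
{"api": "jog_arm", "payload": {
  "plan": "0 15 4 0 28;0 45 13 0 28;0 85 24 0 28;0 130 37 0 28;0 175 50 0 28;0 220 63 0 28;0 265 76 0 28;0 310 89 0 28;0 355 102 0 28;0 395 113 0 28;0 430 123 0 28;0 460 132 0 28"
}}

```text
time: 34.15
eef_pos: [0.5484, 0.1119, 0.1433]
tcp_rot: [-176.0, 89.9, -176.5]
ft_force: [0.7, 0.4, -1.0]
grip_width: 0.377
```

Call:
{"api": "jog_arm", "payload": {
  "plan": "0 30 8 0 28;0 65 18 0 28;0 100 29 0 28;0 125 36 0 28;0 140 40 0 28;0 144 41 0 28;0 144 41 0 28;0 144 41 0 28;25 144 41 0 28;55 144 41 0 28;75 144 41 0 28;75 144 41 0 28"
}}

```text
time: 35.35
eef_pos: [0.59, 0.2514, 0.0667]
tcp_rot: [-159.0, 89.7, -159.6]
ft_force: [-0.4, 0.1, 0.8]
grip_width: 0.381
```

Call:
{"api": "jog_arm", "payload": {
  "plan": "0 0 0 0 28;0 0 0 0 28"
}}

```text
time: 35.55
eef_pos: [0.5921, 0.2527, 0.0712]
tcp_rot: [20.7, 89.9, 20.2]
ft_force: [-0.3, 0.0, -0.5]
grip_width: 0.379
```

```bash
python3 -c "
from h import *
go(592,253,24,-.5)"
```

```text
shift [47.2  0.3 -0.2] turn [ -0. 180.] jaw now -0.5 q [19.9 36.8 78.3  0.  64.8 20.4] t 35.55 tcp [592.1 252.7  71.2] down [ 0.002  0.001 -1.   ] grip 35.7 F [-0.3  0.  -0.5]
```

Call:
{"api": "jog_arm", "payload": {
  "plan": "18 0 0 0 28;32 0 0 0 28;40 0 0 0 28;44 0 0 0 28;46 0 0 0 28;46 0 0 0 28;46 0 0 0 28;46 0 0 0 45;46 0 0 0 52;46 0 0 0 52;46 0 0 0 52;40 0 0 0 52"
}}

```text
time: 36.75
eef_pos: [0.591, 0.2526, 0.0289]
tcp_rot: [-158.6, 89.9, -159.1]
ft_force: [0.5, -0.9, -0.1]
grip_width: 0.55
```

Call:
{"api": "jog_arm", "payload": {
  "plan": "-15 0 0 0 52;-45 0 0 0 60;-85 0 0 0 80;-125 0 0 0 94;-165 0 0 0 94;-180 0 0 0 94;-180 0 0 0 94;-180 0 0 0 94;-180 0 0 0 94"
}}

```text
time: 37.65
eef_pos: [0.5908, 0.2525, 0.2074]
tcp_rot: [-158.8, 89.8, -159.3]
ft_force: [1.2, 0.5, 0.4]
grip_width: 1.001
```

Call:
{"api": "jog_arm", "payload": {
  "plan": "0 20 -20 0 94;0 60 -60 0 94;0 90 -100 0 94;0 120 -140 0 94;0 150 -180 0 94;0 180 -220 0 94;0 200 -250 0 94;0 200 -250 0 94;0 200 -250 0 94;0 200 -250 0 94;0 200 -250 0 94;0 200 -250 0 94"
}}

```text
time: 38.85
eef_pos: [0.344, 0.4543, 0.2092]
tcp_rot: [-124.1, 90.0, -124.7]
ft_force: [-0.4, 1.7, -0.8]
grip_width: 1.002
```

```bash
cat > chk.py <<'E'
from h import *
print(observe()['time'],observe()['eef_pos'])
ob=dict(brush=(592,-111,40),jar=(577,-186,52),weight=(593,176,60),bottle=(593,101,66),loupe=(592,253,46),beaker=(761,228,40),pot=(778,42,30))
for n in('scene','side'):
    p,P=cloud(n);cv2.imwrite(f'pics/{n}_end.png',p[:,:,::-1]);z=P[:,:,2]*1000;print(n)
    for o,(x,y,zl) in ob.items():
        m=(z>zl)&(z<100)&(np.hypot(P[:,:,0]*1000-x,P[:,:,1]*1000-y)<(75 if o=='pot' else 45))
        print(o,stats(P,m) if m.sum()>4 else m.sum())
E
python3 chk.py
```

```text
38.85 [0.34396692 0.45433257 0.20919723]
scene
brush n403 med[ 594.5 -108.4   46.9] rect c(592.0,-110.1) 32.5x78.2 a77.6 ztop49.9
jar n257 med[ 579.6 -183.6   58.2] rect c(578.1,-184.8) 45.0x45.7 a16.4 ztop60.7
weight n71 med[594.1 176.5  65. ] rect c(593.3,175.5) 20.0x17.7 a35.7 ztop66.8
bottle n59 med[594.8 102.1  70.9] rect c(594.6,101.9) 16.5x16.9 a33.8 ztop72.9
loupe n242 med[594.5 254.4  51.6] rect c(592.4,253.9) 35.6x34.3 a11.3 ztop53.9
beaker n676 med[747.7 228.1  70.6] rect c(760.6,228.2) 64.3x64.0 a65.3 ztop81.0
pot n1085 med[787.   54.6  52.9] rect c(780.2,47.0) 104.5x105.5 a86.6 ztop85.4
side
brush n384 med[ 589.8 -114.6   47.9] rect c(591.9,-113.0) 32.1x77.2 a77.6 ztop50.3
jar n313 med[ 576.4 -189.3   59. ] rect c(578.5,-188.3) 46.6x44.9 a1.9 ztop61.6
weight n43 med[593.  172.1  65.2] rect c(594.6,173.9) 18.3x18.5 a78.2 ztop68.6
bottle n37 med[594.3  97.9  71.8] rect c(595.6,98.9) 17.1x15.9 a49.2 ztop74.6
loupe n99 med[592.7 249.4  52.1] rect c(595.1,250.9) 34.9x33.7 a40.2 ztop54.5
beaker n441 med[760.8 224.8  65.8] rect c(761.7,225.1) 66.2x62.1 a43.2 ztop81.5
pot n788 med[777.1  45.5  50.6] rect c(779.3,40.8) 107.4x103.5 a16.1 ztop84.6
```

View pics/scene_end.png

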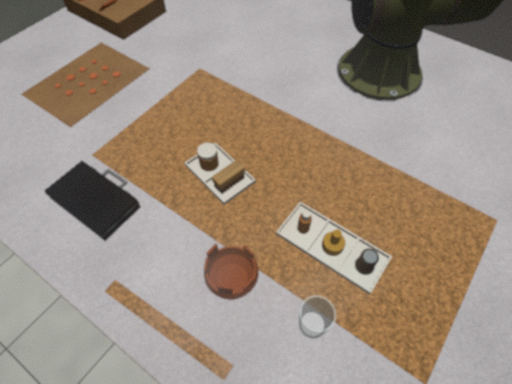

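View pics/side_end.png

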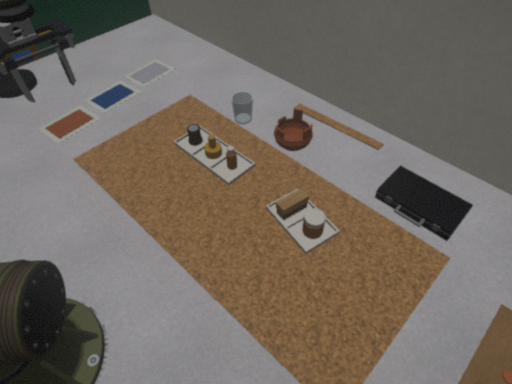

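Both views show every item upright in its own compartment, within about 2-3 mm of the middle: the jar and brush in tray2, and the bottle, weight and loupe in tray3. The pot and beaker haven't moved, and the gripper is empty and clear.

```bash
python3 -c "
from workcell import bot
print(bot.job_done())"
```

```text
the job is handed in; nothing more can be done
None
```

Both kits are made up, and I handed the job in at about 39 s on the robot's clock, out of the 120 s allowed.

- **Cleaning kit (two-compartment tray), done first:** the brush is bristles down and lengthways in one compartment, its angle matching the tray's to within about 1°. The jar is in the other.
- **Joining kit (three-compartment tray):** the weight is in the middle, with the bottle and the loupe in the two ends.

**Last checks:** the scene and side cameras both showed all five things upright, with their tops at the right height for standing on the tray floor. Each was within about 2–3 mm of the middle of its compartment. The glass jar and the bottle were never knocked over. The beaker hasn't moved. The pot looks unmoved in both pictures; by the numbers I have a before-and-after fit from the side camera only, which agrees to about 2 mm, because the first scene measurement missed it. The gripper was empty and clear of everything.

**Disagreement:** the two fixed cameras differ from each other by about 3 mm in y, as they did at the start. I relied on the wrist camera and the scene camera, which agreed more closely. No check failed.

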